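# Load the transformer on the carrying tray and hold the tray up level

## Task

Gently set the larger of the two transformers upright on the middle of the narrow raised rest of the white carrying tray and let go of it. Then take the tray by its handle, lift it until it is about 12 cm clear of the bench with the transformer still sitting on its rest, and finish while still holding it there, level and still; do not put it down. Leave the small transformer, the multimeter, the pliers and the screwdriver where they are.

Things in the scene. Friction and masses are not known exactly. Their poses are not given: they have to be found in the camera images.
- transformer: The larger of two loose mains transformers standing on the bench: a dark steel core block 54 (own x) x 24 (own y) x 45 mm high, with a yellowish winding bobbin 34 (x) x 40 (y) x 30 mm high (centred) sticking out 8 mm on both y sides; about 0.25 kg. Origin at its centre, half-way up (22.5 mm above its underside); z up. It can be gripped across the bobbin (40 mm, along its y) or across the core (54 mm, along its x).
- small_transformer: The same kind but smaller: core 34 x 16 x 29 mm high, bobbin 27 mm across y; about 0.08 kg. Origin at its centre, half-way up. The two transformers may have changed places. Leave it alone.
- tray: Loose white plastic carrying tray on the bench, 250 (own x) x 120 (own y) mm, floor 6 mm thick with a rim to 16 mm; about 0.48 kg empty, so about 0.73 kg loaded. Origin at the centre of its underside, z up. At the +x end stands the raised rest; at the -x end a black power pack 56 x 84 mm, 40 mm high is screwed on, which balances the transformer: loaded, the tray hangs level from the middle of its handle. The handle stands over the middle.
- handle: Grip bar of the tray, fixed to it: black bar 14 mm thick (along the tray's x), 90 mm long (along the tray's y), 22 mm high, on two thin uprights at its ends (74 mm free between them). Origin at the centre of the bar, 112 mm above the tray's underside; its axes are parallel to the tray's. Grip across its 14 mm thickness.
- rest (a point): Centre of the flat rubber-covered top of the raised rest, a grey post 24 mm (along the tray's x) x 44 mm (along the tray's y), 37 mm above the tray's underside, 85 mm from the tray's middle along its +x. Axes parallel to the tray's. The transformer's underside goes here, so its centre comes 22.5 mm above this point; a transformer turned with its long x side along the tray's x, or across it, is equally good.
- multimeter: Black multimeter lying on the bench, 150 x 100 mm, 50 mm high with its knob; origin at the centre of its underside. Leave it alone.
- pliers: Pliers with red grips lying on the bench, about 160 mm long (own x) and 70 mm wide, 16 mm high; origin at the underside near the joint. Leave alone.
- screwdriver: Screwdriver with red handle lying on the bench, about 200 mm long along its own x; origin at its underside. Leave alone.
- table: The dark wooden bench; its top is at height 0.

How it is judged:
By the outcome, as a careful person would: the job done as asked, in the order asked, and still so for the second after the job is handed in, while the arm keeps its last pose, push and grip.
It also fails if it takes over 64 s, if anything falls off the work surface, if the arm or the gripper's body presses on something with over 40 N, if the wrist force passes 120 N, or if a joint passes its speed limit or range.

## Robot

A 7-joint arm with a two-finger parallel gripper is mounted at the origin on the work surface. World frame = base frame: x ahead of the robot, y to its left, z up, the work surface at z = 0. Lengths are in mm, angles in degrees, forces in N, time in s.
With the tool pointing down it reaches from about 400 to 850 mm from the base axis. Payload 6.9 kg.
Tool frame: the origin (TCP) lies between the finger pads; the fingertips stand 22 mm ahead of it and the grasp point (between the pads) lies 3 mm ahead of it; z points along the fingers, y is the line along which they close (so a half turn about z gives the same grasp; the last joint's range is limited). The gripper opens to 85 mm and grips with 20 to 120 N. Pads are 22 mm wide; open, the fingers measure 114 mm over their backs; the gripper's body (76 mm by 85 mm) begins 54 mm behind the grasp point. The pads swing forward as they close: fully open they stand 13 mm farther back than shut.
Start: joints at [-60.762, 29.078, -13.613, 85.955, 7.202, 65.827, -8.869], TCP at [246.164, 574.47, 253.275] pointing down, gripper open.
Joint ranges: [-176.47, 176.47], [-13.61, 117.27], [-81.72, 77.17], [0.22, 143.17], [-87.28, 267.28], [10, 112.55], [-165.47, 165.47]. Speed limits (degrees/s): [136.94, 136.94, 180, 180, 180, 180, 180].

## Interface

Orientations are given as a 3x3 rotation matrix whose columns are the frame's x, y, z axes.
In Python, from plant import monitor, viewer, finish_job gives the robot as it stands. The module is installed in compiled form; this text tells all that it offers.
- The arm moves only by the tool arm_command, never from a script. Its argument "moves" is a list that holds one entry, the list of rows, each a list of 7 numbers: the shift along the world's x, y, z in mm, then the turn, a rotation vector about the world's x, y, z in degrees, then the opening in per cent of the stroke, from 0 (shut) to 100 (fully open). In form: [[[dx, dy, dz, wx, wy, wz, fingers], ...]]. A call has exactly 10 rows; each row is the pose to reach, as a shift and turn from the pose commanded when the call began; what a row does not reach only later rows make up. A row lasts 1/8 s, in which the tool goes at most 62.5 mm and 10.7 degrees, less where a joint would pass 70% of its speed; a pose out of reach is approached as far as the arm can. A call with a gripper value outside its range is refused whole. The fingers move at their own pace and stop on an object; "squeeze" is the grip in N (left out, the last holds). Time passes only in rows, so rows that repeat a pose let the fingers close, or fill a call up. It gives the time, the measured TCP pose, the force, the opening and the grip force at its end, in the units of the state.
- monitor.sense(): the state, without advancing time (a new reading comes with each control period).
- viewer.grab_frame(name): name is "scene" or "top" or "wrist"; returns the picture (420x560x3 uint8, red, green, blue); there is no depth.
- viewer.camera_params(name): a dict with "intrinsics" (3x3 intrinsics, pixels), "eye" and "orientation" of the camera in the world; the wrist camera has in their place "hand_eye" (4x4, takes a point from camera to tool coordinates, whose origin is the TCP and whose axes are the flange's). Camera axes: x right, y down, z forward; pixel columns grow to the right and rows downward; lengths in mm; the calibration is good to about 2 mm. A picture is of the moment at which its call begins: read the wrist's pose just before it. camera_params takes no time and is no camera call.
- finish_job(): hands the job in; it is judged then, once.
The state is a dict: "t": time; "joints": joint angles; "dq": joint speeds; "joint_efforts": joint torques, N m; "tool_pos": TCP position; "eef_rot": TCP orientation; "wrist_force": force on the tool from outside, world axes, zero at the start; "wrist_torque": the same for the moment, N m; "width": opening from 0.0 (shut) to 1.0 (fully open); "gripper_force": force on a finger pad.
Only numpy, scipy, OpenCV 4.12 (cv2) and the standard library are available. Lean on these libraries where they do the work, as an engineer would, in place of code of your own. Each camera call takes 0.05 s, during which the arm holds its last target. There are 200 camera calls.

## Working session

There is one attempt and no reset: what is moved stays moved. The work goes in short steps, Python scripts to look and compute and a tool call to move; the robot and the scene stay as the last step left them, time stands still between calls to the robot, and variables do not carry over. Pictures are saved under pics/ and viewed, at most 11 in all, crops included, and the job is handed in when it is done.

Besides the shell and the picture viewer there is one more tool, called after "Request:" in YAML: its name, and indented under it one key for each argument. arm_command: Moves the arm, as the interface text tells. Its arguments: {"type":"object","properties":{"moves":{"type":"array"},"squeeze":{"type":"number"}},"required":["moves"]}

```bash
mkdir -p pics; cat > h.py <<'E'
import numpy as np, cv2
from plant import monitor, viewer, finish_job
def cam(name):
    p=viewer.camera_params(name); K=np.array(p['intrinsics'])
    if 'eye' in p: return K,np.array(p['eye']),np.array(p['orientation'])
    s=monitor.sense(); R=np.array(s['eef_rot']); t=np.array(s['tool_pos']); H=np.array(p['hand_eye'])
    return K,t+R@H[:3,3],R@H[:3,:3]
def ray(c,uv,z):
    K,e,R=c; d=R@np.linalg.solve(K,[uv[0],uv[1],1]); return e+d*(z-e[2])/d[2]
def proj(c,P):
    K,e,R=c; q=K@(R.T@(np.array(P,float)-e)); return q[:2]/q[2]
def grab(name,f):
    c=cam(name); im=viewer.grab_frame(name); cv2.imwrite('pics/'+f,im[:,:,::-1]); return c,im
E
python3 - <<'E'
from h import *
for n in('top','scene'):
    c,im=grab(n,n+'0.png'); print(n,c[1],c[2].round(3).tolist(),c[0].round(1).tolist())
s=monitor.sense();print(s['tool_pos'],np.round(s['eef_rot'],3).tolist(),s['t'])
print(viewer.camera_params('wrist'))
E
```

```text
top [ 449.42628705 -123.27983632  830.3337683 ] [[0.058, -0.977, 0.205], [-0.998, -0.058, 0.009], [0.003, -0.206, -0.979]] [[380.5, 0.0, 283.7], [0.0, 380.5, 219.3], [0.0, 0.0, 1.0]]
scene [1022.2375562  -611.18568068  631.26494058] [[0.759, 0.4, -0.514], [0.651, -0.459, 0.604], [0.006, -0.793, -0.609]] [[435.5, 0.0, 275.4], [0.0, 435.5, 214.7], [0.0, 0.0, 1.0]]
[246.0591553  574.08693072 252.52888547] [[-0.919, 0.394, -0.001], [0.394, 0.919, -0.001], [-0.0, -0.002, -1.0]] 0.1
{'intrinsics': array([[304.94632254,   0.        , 281.39194575],
       [  0.        , 304.94632254, 213.09984408],
       [  0.        ,   0.        ,   1.        ]]), 'hand_eye': array([[-5.95213076e-04, -9.47793155e-01, -3.18885215e-01,
         8.11132467e+01],
       [ 9.99999823e-01, -5.70582179e-04, -1.70654153e-04,
         8.60357099e-02],
       [-2.02053822e-05, -3.18885260e-01,  9.47793327e-01,
        -1.20127295e+02],
       [ 0.00000000e+00,  0.00000000e+00,  0.00000000e+00,
         1.00000000e+00]])}
```

View pics/top0.png

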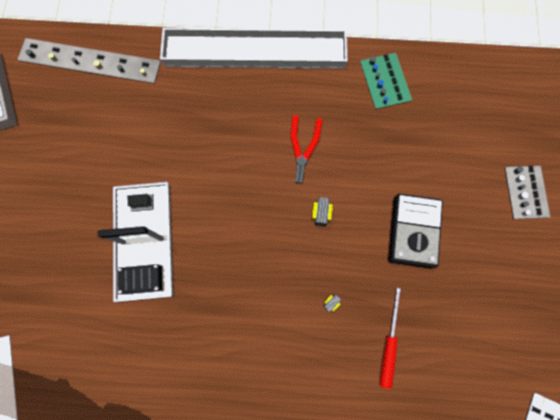

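View pics/scene0.png

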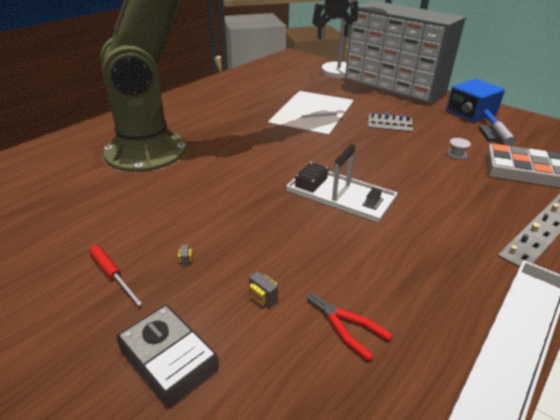

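The top view shows the tray at (142,240), with its rest at (140,201) and its power pack at (140,278). The handle bar runs near (125,233). The larger transformer is at (322,211) and the small one at (332,303). The pliers' tip is at (300,180).

```bash
python3 - <<'E'
from h import *
c=cam('top'); im=cv2.imread('pics/top0.png'); hsv=cv2.cvtColor(im,cv2.COLOR_BGR2HSV)
def big(m,x0,y0,x1,y1):
    k=np.zeros_like(m);k[y0:y1,x0:x1]=m[y0:y1,x0:x1]
    cs,_=cv2.findContours(k,cv2.RETR_EXTERNAL,cv2.CHAIN_APPROX_NONE); return [q for q in cs if cv2.contourArea(q)>12]
w=cv2.inRange(hsv,(0,0,150),(180,60,255))
pts=np.vstack(big(w,95,170,185,310))[:,0]
P=np.array([ray(c,p,16)[:2] for p in pts],np.float32)
r=cv2.minAreaRect(P); print('tray z16',r, cv2.boxPoints(r).tolist())
# yellow blobs of both transformers at bobbin top 37.5
y=cv2.inRange(hsv,(22,120,120),(38,255,255))
for b,z in(((300,185,345,235),37.5),((315,285,350,320),24)):
    for q in big(y,*b):
        m=cv2.minAreaRect(np.array([ray(c,p,z)[:2] for p in q[:,0]],np.float32)); print('yellow',m)
g=cv2.inRange(hsv,(0,0,60),(180,70,255))
for q in big(g,300,185,345,235):
    m=cv2.minAreaRect(np.array([ray(c,p,45)[:2] for p in q[:,0]],np.float32)); print('core',m,q[:,0].min(0),q[:,0].max(0))
b=cv2.inRange(hsv,(0,0,0),(180,255,70))
for q in big(b,90,180,175,300):
    print('dark',cv2.contourArea(q),q[:,0].min(0),q[:,0].max(0))
    for z in (37,46,123): print(z,cv2.minAreaRect(np.array([ray(c,p,z)[:2] for p in q[:,0]],np.float32)))
crop=np.hstack([cv2.resize(im[170:310,90:190],None,fx=4,fy=4,interpolation=cv2.INTER_CUBIC),cv2.resize(im[175:245,295:345],None,fx=8,fy=8,interpolation=cv2.INTER_CUBIC)])
cv2.imwrite('pics/crop.png',crop);print(crop.shape)
E
```

```text
tray z16 ((557.6746215820312, 188.46221923828125), (253.8167266845703, 121.88175201416016), 8.603680610656738) [[423.07769775390625, 229.73196411132812], [441.31109619140625, 109.22177124023438], [692.2715454101562, 147.19247436523438], [674.0381469726562, 267.7026672363281]]
yellow ((637.757080078125, -214.0120086669922), (35.23749923706055, 8.569900512695312), 1.846779465675354)
yellow ((640.3421020507812, -180.51458740234375), (10.150256156921387, 36.06114196777344), 86.15662384033203)
yellow ((440.7785949707031, -235.1632843017578), (5.696035385131836, 21.999101638793945), 46.845577239990234)
yellow ((456.4895324707031, -217.56895446777344), (7.1800384521484375, 22.084312438964844), 47.02495193481445)
core ((639.3858642578125, -196.7993621826172), (25.84504508972168, 55.605403900146484), 85.06673431396484) [315 197] [329 223]
dark 970.0 [118 266] [162 292]
37 ((473.7017822265625, 172.33177185058594), (51.49545669555664, 89.99903106689453), 8.493149757385254)
46 ((473.4263916015625, 168.97821044921875), (50.9112434387207, 88.97803497314453), 8.493142127990723)
123 ((471.0703125, 140.28651428222656), (45.9131965637207, 80.24283599853516), 8.493165969848633)
dark 346.0 [ 98 227] [161 242]
37 ((563.7131958007812, 206.89712524414062), (29.654762268066406, 132.639404296875), 7.417123317718506)
46 ((562.416748046875, 203.15139770507812), (29.318342208862305, 131.13461303710938), 7.417158603668213)
123 ((551.32421875, 171.10482788085938), (26.440040588378906, 118.26080322265625), 7.417159080505371)
dark 224.0 [128 195] [151 207]
37 ((638.3779296875, 195.75119018554688), (25.972246170043945, 49.25151824951172), 8.326395988464355)
46 ((636.234375, 192.13194274902344), (25.67757225036621, 48.69279479980469), 8.326461791992188)
123 ((617.8949584960938, 161.16717529296875), (23.156721115112305, 43.91248321533203), 8.326465606689453)
(560, 800, 3)
```

View pics/crop.png

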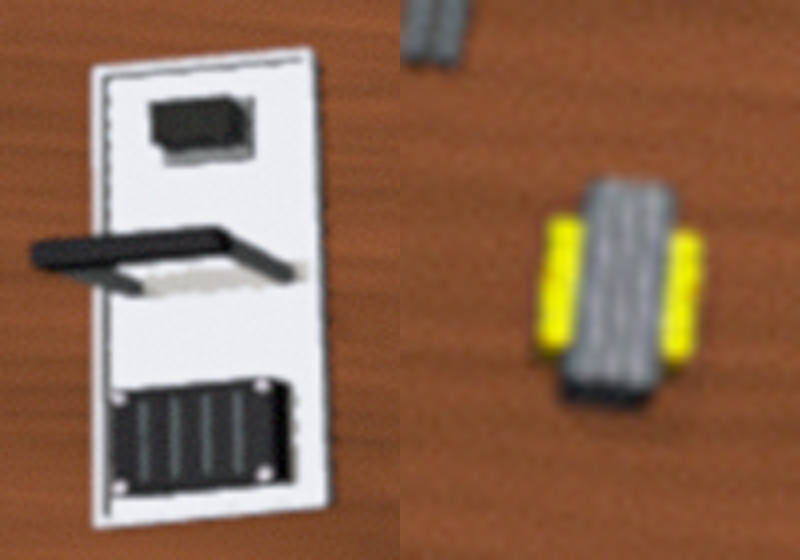

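The crops show the rest and the larger transformer clearly, and the sizes agree: tray 254x122 and core 55.6x25.8. The tray is at about (557.7, 188.5) with yaw 8.6°. The transformer is at about (639, -197) with its long axis at about -4.5°. Next I'll move over the transformer.

Request:
arm_command:
  moves:
    - [[15, -30, 0, 0, 0, 2, 100], [40, -79, 0, 0, 0, 4, 100], [66, -130, 0, 0, 0, 6, 100], [92, -181, 0, 0, 0, 8, 100], [118, -232, 0, 0, 0, 10, 100], [144, -283, 0, 0, 0, 12, 100], [170, -334, 0, 0, 0, 14, 100], [196, -385, 0, 0, 0, 16, 100], [222, -436, -5, 0, 0, 18, 100], [248, -487, -10, 0, 0, 18.5, 100]]

```text
t: 1.35
tool_pos: [494.6, 85.7, 243.1]
eef_rot: [[-0.997, 0.081, -0.0], [0.081, 0.997, 0.0], [0.0, 0.0, -1.0]]
wrist_force: [-0.1, 0.0, 0.5]
width: 0.998
gripper_force: 0.0
```

Request:
arm_command:
  moves:
    - [[26, -51, -10, 0, 0, 0, 100], [52, -102, -20, 0, 0, 0, 100], [78, -153, -30, 0, 0, 0, 100], [104, -204, -40, 0, 0, 0, 100], [125, -246, -50, 0, 0, 0, 100], [138, -272, -60, 0, 0, 0, 100], [145, -284, -65, 0, 0, 0, 100], [145, -284, -65, 0, 0, 0, 100], [145, -284, -65, 0, 0, 0, 100], [145, -284, -65, 0, 0, 0, 100]]

```text
t: 2.6
tool_pos: [639.3, -195.0, 179.0]
eef_rot: [[-0.997, 0.08, 0.001], [0.08, 0.997, 0.0], [-0.001, 0.0, -1.0]]
wrist_force: [-0.3, -0.7, 0.3]
width: 0.999
gripper_force: 0.0
```

```bash
python3 - <<'E'
from h import *
c,im=grab('wrist','w1.png'); s=monitor.sense();R=np.array(s['eef_rot'])
print(s['t'],s['tool_pos'],np.degrees(np.arctan2(R[1,1],R[0,1])),R[:,2])
hsv=cv2.cvtColor(im,cv2.COLOR_RGB2HSV)
y=cv2.inRange(hsv,(22,120,100),(38,255,255))
cs,_=cv2.findContours(y,cv2.RETR_EXTERNAL,cv2.CHAIN_APPROX_NONE)
for q in cs:
    if cv2.contourArea(q)>30: print(q[:,0].min(0),q[:,0].max(0),cv2.minAreaRect(np.array([ray(c,p,37.5)[:2] for p in q[:,0]],np.float32)))
E
```

```text
2.65 [ 639.27931562 -195.25858239  179.04616045] 85.39739142280271 [ 8.54312438e-04  1.05470442e-04 -9.99999630e-01]
[293 184] [300 224] ((639.142578125, -181.5125274658203), (6.406737804412842, 37.54545593261719), 86.07547760009766)
[257 184] [265 225] ((637.0648803710938, -213.33261108398438), (7.12957763671875, 38.49262619018555), 84.39425659179688)
```

View pics/w1.png

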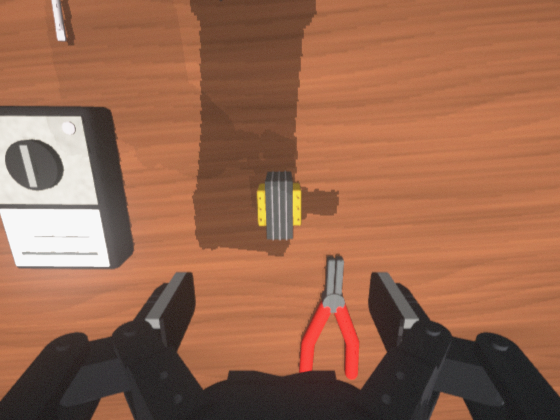

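The wrist view shows the larger transformer at (280,205), aligned with the fingers, and the pliers' jaws at (335,260), clear of the finger path. I'll descend and grip across the bobbin.

Request:
arm_command:
  moves:
    - [[0, -1, -20, 0, 0, 0, 100], [0, -1, -45, 0, 0, 0, 95], [0, -1, -70, 0, 0, 0, 90], [0, -1, -95, 0, 0, 0, 85], [0, -1, -115, 0, 0, 0, 80], [0, -1, -130, 0, 0, 0, 80], [0, -1, -140, 0, 0, 0, 80], [0, -1, -147, 0, 0, 0, 80], [0, -1, -151, 0, 0, 0, 75], [0, -1, -151, 0, 0, 0, 65]]
  squeeze: 30

```text
t: 3.9
tool_pos: [639.2, -197.6, 27.3]
eef_rot: [[-0.997, 0.082, 0.0], [0.082, 0.997, -0.0], [-0.0, -0.0, -1.0]]
wrist_force: [1.7, 1.0, 0.3]
width: 0.652
gripper_force: 0.0
```

Request:
arm_command:
  moves:
    - [[0, 0, 0, 0, 0, 0, 55], [0, 0, 0, 0, 0, 0, 45], [0, 0, 0, 0, 0, 0, 30], [0, 0, 0, 0, 0, 0, 20], [0, 0, 0, 0, 0, 0, 20], [0, 0, 0, 0, 0, 0, 20], [0, 0, 0, 0, 0, 0, 20], [0, 0, 5, 0, 0, 0, 20], [0, 0, 10, 0, 0, 0, 20], [0, 0, 15, 0, 0, 0, 20]]

```text
t: 5.15
tool_pos: [638.9, -197.5, 42.3]
eef_rot: [[-0.997, 0.082, -0.001], [0.082, 0.997, 0.0], [0.001, 0.0, -1.0]]
wrist_force: [0.1, 0.5, -2.6]
width: 0.464
gripper_force: 30.6
```

Request:
arm_command:
  moves:
    - [[0, 0, 15, 0, 0, 0, 20], [0, 0, 35, 0, 0, 0, 20], [0, 5, 60, 0, 0, -4, 20], [0, 20, 85, 0, 0, -11, 20], [0, 45, 105, 0, 0, -19, 20], [0, 75, 120, 0, 0, -27, 20], [0, 110, 130, 0, 0, -36, 20], [0, 145, 135, 0, 0, -45, 20], [0, 180, 138, 0, 0, -53, 20], [0, 215, 138, 0, 0, -61, 20]]
  squeeze: 40

```text
t: 6.4
tool_pos: [639.3, 18.9, 181.7]
eef_rot: [[-0.408, 0.913, 0.001], [0.913, 0.408, 0.001], [0.0, 0.002, -1.0]]
wrist_force: [0.3, -0.2, -2.5]
width: 0.462
gripper_force: 44.1
```

Request:
arm_command:
  moves:
    - [[0, 35, 0, 0, 0, -6, 20], [0, 70, 0, 0, 0, -11, 20], [0, 105, 0, 0, 0, -14, 20], [1, 135, 0, 0, 0, -15.7, 20], [1.5, 158, 0, 0, 0, -15.7, 20], [2, 172, 0, 0, 0, -15.7, 20], [2, 180, 0, 0, 0, -15.7, 20], [2, 183, 0, 0, 0, -15.7, 20], [2, 183, 0, 0, 0, -15.7, 20], [2, 183, 0, 0, 0, -15.7, 20]]

```text
t: 7.65
tool_pos: [641.3, 199.4, 180.3]
eef_rot: [[-0.148, 0.989, 0.0], [0.989, 0.148, -0.0], [-0.0, -0.0, -1.0]]
wrist_force: [-0.2, 0.1, -2.3]
width: 0.463
gripper_force: 44.1
```

```bash
python3 - <<'E'
from h import *
c,im=grab('wrist','w2.png'); s=monitor.sense();R=np.array(s['eef_rot'])
print(s['t'],s['tool_pos'],np.degrees(np.arctan2(R[1,1],R[0,1])),R[:,2],s['width'])
for P in [(641.7,201.2,37),(557.7,188.5,123)]: print(proj(c,P))
grab('top','top2.png')
E
```

```text
7.7 [641.31878319 199.51209121 180.35146266] 8.54087042284036 [ 4.16558600e-05 -4.04370617e-04 -9.99999917e-01] 0.4655026654391319
[281.19950534 203.87911466]
[147.39021197 243.44055353]
```

View pics/w2.png

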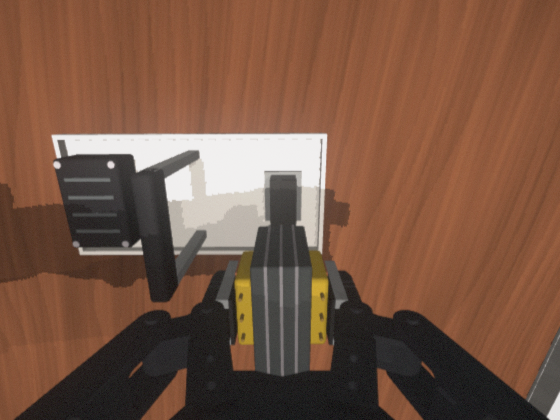

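The wrist view shows the held transformer at about (281,300), the rest post at (265–301, 170–220) and the tray's outer edges at columns 54–327. I'll check the offset in the grip and the position of the rest.

```bash
python3 - <<'E'
from h import *
im=cv2.imread('pics/w2.png'); c=cam('wrist'); s=monitor.sense();R=np.array(s['eef_rot']);t=np.array(s['tool_pos'])
for z in (-18,27-0):  # tool z: top of core / underside
    for x in(-27,27):
        print('core exp',z,x,[proj(c,t+R@np.array([x,y,z])).round(1).tolist() for y in(-12,12)])
g=cv2.cvtColor(im,cv2.COLOR_BGR2GRAY).astype(int)
print('col 262',[(r,g[r,262]) for r in range(218,250,2)]); print('col 280',[(r,g[r,280]) for r in range(218,250,2)])
print('col 268 rest',[(r,g[r,268]) for r in range(162,232,2)]); print('row 200',[(k,g[200,k]) for k in range(256,310,2)]); print('row 174',[(k,g[174,k]) for k in range(256,310,2)])
hsv=cv2.cvtColor(im,cv2.COLOR_BGR2HSV); w=cv2.inRange(hsv,(0,0,110),(180,60,255)); w[:120]=0; w[262:]=0; w[:,:40]=0; w[:,335:]=0
cs,_=cv2.findContours(w,cv2.RETR_EXTERNAL,cv2.CHAIN_APPROX_NONE); p=np.vstack([q for q in cs if cv2.contourArea(q)>100])[:,0]
m=cv2.minAreaRect(np.array([ray(c,q,16)[:2] for q in p],np.float32)); print('tray',m)
a=np.radians(m[2] if m[1][0]>m[1][1] else m[2]-90); print('rest',m[0][0]+85*np.cos(a),m[0][1]+85*np.sin(a))
rt=[ray(c,q,37)[:2].round(1).tolist() for q in((265,171),(301,171),(265,220),(301,220))]; print(rt)
cv2.imwrite('pics/c2.png',cv2.resize(im[120:380,180:380],None,fx=3,fy=2.3,interpolation=cv2.INTER_CUBIC))
E
```

```text
core exp -18 -27 [[251.8, 376.4], [307.5, 376.4]]
core exp -18 27 [[247.3, 264.4], [311.4, 264.3]]
core exp 27 -27 [[259.0, 311.3], [301.1, 311.3]]
core exp 27 27 [[256.5, 222.6], [303.2, 222.5]]
col 262 [(218, np.int64(182)), (220, np.int64(190)), (222, np.int64(183)), (224, np.int64(180)), (226, np.int64(129)), (228, np.int64(65)), (230, np.int64(63)), (232, np.int64(55)), (234, np.int64(61)), (236, np.int64(58)), (238, np.int64(59)), (240, np.int64(56)), (242, np.int64(55)), (244, np.int64(56)), (246, np.int64(55)), (248, np.int64(54))]
col 280 [(218, np.int64(59)), (220, np.int64(60)), (222, np.int64(57)), (224, np.int64(66)), (226, np.int64(76)), (228, np.int64(82)), (230, np.int64(82)), (232, np.int64(80)), (234, np.int64(80)), (236, np.int64(82)), (238, np.int64(80)), (240, np.int64(83)), (242, np.int64(77)), (244, np.int64(77)), (246, np.int64(78)), (248, np.int64(80))]
col 268 rest [(162, np.int64(240)), (164, np.int64(240)), (166, np.int64(240)), (168, np.int64(240)), (170, np.int64(216)), (172, np.int64(167)), (174, np.int64(181)), (176, np.int64(178)), (178, np.int64(171)
[... 1272 characters left out ...]
4(208)), (266, np.int64(183)), (268, np.int64(181)), (270, np.int64(182)), (272, np.int64(157)), (274, np.int64(158)), (276, np.int64(155)), (278, np.int64(159)), (280, np.int64(155)), (282, np.int64(156)), (284, np.int64(157)), (286, np.int64(157)), (288, np.int64(156)), (290, np.int64(157)), (292, np.int64(155)), (294, np.int64(158)), (296, np.int64(179)), (298, np.int64(179)), (300, np.int64(184)), (302, np.int64(237)), (304, np.int64(239)), (306, np.int64(240)), (308, np.int64(240))]
tray ((557.23388671875, 189.016845703125), (254.1131591796875, 120.8971939086914), 8.519988059997559)
rest 641.2958470137879 201.6099720566351
[[623.2, 229.0], [654.3, 233.7], [629.2, 184.0], [661.9, 188.9]]
```

View pics/c2.png

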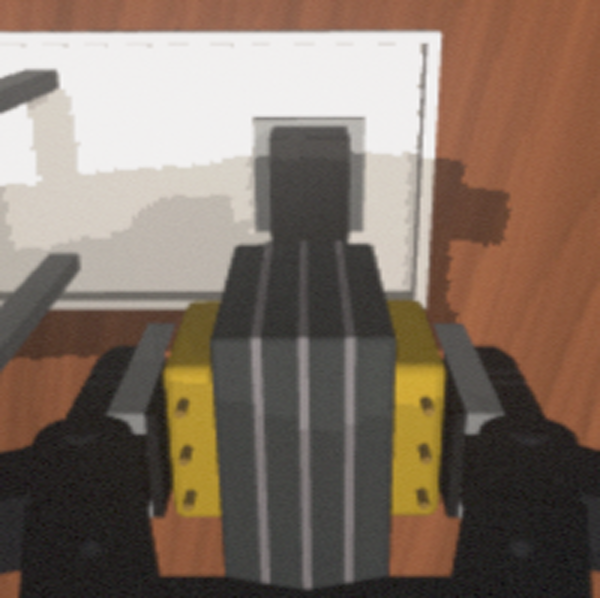

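```bash
python3 - <<'E'
from h import *
c=cam('wrist'); a=np.radians(8.55); A=np.array([[np.cos(a),-np.sin(a)],[np.sin(a),np.cos(a)]])
for z in(37,6):
  for q in((-12,22),(12,22),(-12,-22),(12,-22)):
    print(z,q,proj(c,[*(np.array([641.4,201.5])+A@q),z]).round(1))
im=cv2.imread('pics/w2.png');g=cv2.cvtColor(im,cv2.COLOR_BGR2GRAY).astype(int)
print([(k,int(g[212,k])) for k in range(262,304,1)]);print([(r,int(g[r,284])) for r in range(168,228,1)])
# top2 check of rest dark vs first: predicted corners in top0
ct=cam('top'); print([proj(ct,[*(np.array([641.4,201.5])+A@q),37]).round(1).tolist() for q in((-12,22),(12,22),(-12,-22),(12,-22))])
im=cv2.imread('pics/top0.png');g=cv2.cvtColor(im,cv2.COLOR_BGR2GRAY).astype(int)
print([(k,int(g[200,k])) for k in range(120,158)]);print([(r,int(g[r,138])) for r in range(188,216)])
E
```

```text
37 (-12, 22) [267.3 179.9]
37 (12, 22) [294.6 179.9]
37 (-12, -22) [268.  226.6]
37 (12, -22) [293.9 226.6]
6 (-12, 22) [268.7 173.1]
6 (12, 22) [293.3 173.1]
6 (-12, -22) [269.3 215.7]
6 (12, -22) [292.8 215.7]
[(262, 210), (263, 205), (264, 178), (265, 131), (266, 108), (267, 103), (268, 105), (269, 101), (270, 75), (271, 66), (272, 67), (273, 65), (274, 63), (275, 65), (276, 62), (277, 66), (278, 68), (279, 64), (280, 64), (281, 66), (282, 62), (283, 61), (284, 65), (285, 64), (286, 63), (287, 63), (288, 63), (289, 63), (290, 62), (291, 64), (292, 61), (293, 63), (294, 62), (295, 66), (296, 86), (297, 113), (298, 116), (299, 115), (300, 134), (301, 185), (302, 207), (303, 205)]
[(168, 240), (169, 238), (170, 216), (171, 153), (172, 176), (173, 179), (174, 157), (175, 108), (176, 86), (177, 88), (178, 88), (179, 77), (180, 80), (181, 84), (182, 85), (183, 83), (184, 84), (185, 80), (186, 84), (187, 79), (188, 79), (189, 72), (190, 73), (191, 74), (192, 69), (193, 68), (194, 71), (195, 72), (196, 69), (197, 70), (198, 69), (199, 72), (200, 66), (201, 63), (202, 69), (203, 69), (204,
[... 379 characters left out ...]
238), (125, 239), (126, 229), (127, 157), (128, 81), (129, 46), (130, 42), (131, 49), (132, 46), (133, 47), (134, 46), (135, 48), (136, 46), (137, 48), (138, 51), (139, 49), (140, 51), (141, 47), (142, 47), (143, 45), (144, 49), (145, 46), (146, 47), (147, 37), (148, 34), (149, 32), (150, 44), (151, 63), (152, 85), (153, 150), (154, 220), (155, 238), (156, 239), (157, 237)]
[(188, 216), (189, 236), (190, 239), (191, 240), (192, 239), (193, 223), (194, 146), (195, 71), (196, 47), (197, 48), (198, 50), (199, 51), (200, 51), (201, 50), (202, 49), (203, 47), (204, 43), (205, 37), (206, 48), (207, 89), (208, 125), (209, 136), (210, 135), (211, 175), (212, 230), (213, 240), (214, 238), (215, 238)]
```

Request:
arm_command:
  moves:
    - [[0, 1.5, -12, 0, 0, 0, 20], [0, 1.5, -30, 0, 0, 0, 20], [0, 1.5, -50, 0, 0, 0, 20], [0, 1.5, -70, 0, 0, 0, 20], [0, 1.5, -87, 0, 0, 0, 20], [0, 1.5, -98, 0, 0, 0, 20], [0, 1.5, -105, 0, 0, 0, 20], [0, 1.5, -109, 0, 0, 0, 20], [0, 1.5, -112, 0, 0, 0, 20], [0, 1.5, -112, 0, 0, 0, 20]]

```text
t: 9.0
tool_pos: [641.2, 202.0, 68.5]
eef_rot: [[-0.15, 0.989, 0.0], [0.989, 0.15, 0.0], [0.0, 0.0, -1.0]]
wrist_force: [-0.5, 0.0, -2.5]
width: 0.462
gripper_force: 44.1
```

Request:
arm_command:
  moves:
    - [[0, 0, -0.5, 0, 0, 0, 20], [0, 0, -1, 0, 0, 0, 20], [0, 0, -1.5, 0, 0, 0, 20], [0, 0, -2, 0, 0, 0, 20], [0, 0, -2.5, 0, 0, 0, 20], [0, 0, -3, 0, 0, 0, 20], [0, 0, -3.3, 0, 0, 0, 20], [0, 0, -3.6, 0, 0, 0, 20], [0, 0, -3.6, 0, 0, 0, 20], [0, 0, -3.6, 0, 0, 0, 20]]

```text
t: 10.25
tool_pos: [641.2, 202.0, 65.0]
eef_rot: [[-0.15, 0.989, 0.0], [0.989, 0.15, 0.0], [0.0, 0.0, -1.0]]
wrist_force: [-2.3, -0.9, 2.4]
width: 0.461
gripper_force: 44.4
```

```bash
python3 - <<'E'
from h import *
s=monitor.sense(); print(s['tool_pos'],s['wrist_force'],s['wrist_torque'])
c,im=grab('scene','s3.png');c2,i2=grab('wrist','w3.png')
p=proj(c,(641,202,60)); x,y=map(int,p);print(p)
a=cv2.resize(im[y-50:y+50,x-50:x+50],(500,500),interpolation=cv2.INTER_CUBIC)
cv2.imwrite('pics/c3.png',np.hstack([a,cv2.resize(i2[120:400,200:360],(290,500))])[:,:,::-1])
E
```

```text
[641.15589233 201.95618392  64.95754067] [-2.29186491 -0.9354431   2.43898564] [-0.0775929   0.34763435 -0.0046054 ]
[375.14876079 184.19865225]
```

View pics/c3.png

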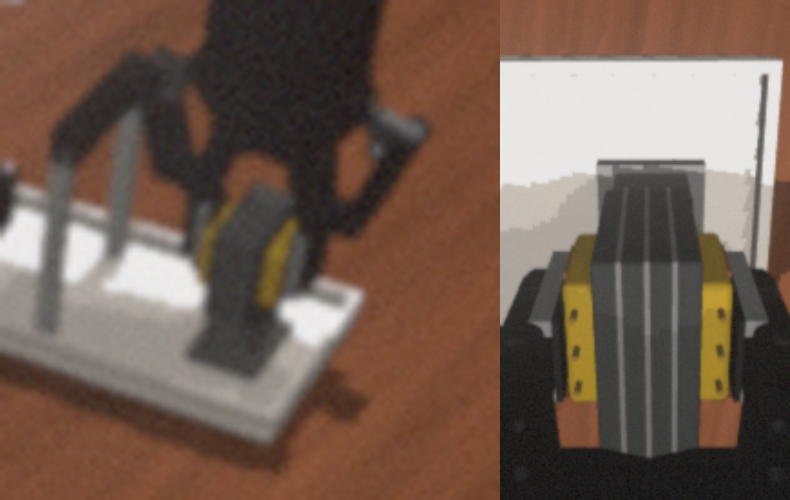

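The transformer is on the rest: the wrist force turned from -2.5 to +2.4 N. It is centred on the post to within about 1 mm. I'll release slowly and retreat.

Request:
arm_command:
  moves:
    - [[0, 0, 0.4, 0, 0, 0, 40], [0, 0, 0.4, 0, 0, 0, 46], [0, 0, 0.4, 0, 0, 0, 47], [0, 0, 0.4, 0, 0, 0, 49], [0, 0, 0.4, 0, 0, 0, 52], [0, 0, 0.4, 0, 0, 0, 56], [0, 0, 0.4, 0, 0, 0, 62], [0, 0, 0.4, 0, 0, 0, 70], [0, 0, 0.4, 0, 0, 0, 76], [0, 0, 0.4, 0, 0, 0, 76]]
  squeeze: 30

```text
t: 11.6
tool_pos: [641.2, 202.0, 65.1]
eef_rot: [[-0.15, 0.989, 0.0], [0.989, 0.15, 0.0], [0.0, 0.0, -1.0]]
wrist_force: [-0.6, 0.1, -0.1]
width: 0.756
gripper_force: 0.0
```

Request:
arm_command:
  moves:
    - [[0, 0, 5, 0, 0, 0, 76], [0, 0, 15, 0, 0, 0, 76], [0, 0, 30, 0, 0, 0, 76], [0, 0, 50, 0, 0, 0, 76], [0, 0, 72, 0, 0, 0, 76], [0, 0, 95, 0, 0, 0, 76], [0, 0, 110, 0, 0, 0, 76], [0, 0, 120, 0, 0, 0, 76], [0, 0, 125, 0, 0, 0, 76], [0, 0, 125, 0, 0, 0, 76]]

```text
t: 12.85
tool_pos: [641.1, 202.0, 189.9]
eef_rot: [[-0.15, 0.989, -0.0], [0.989, 0.15, -0.0], [-0.0, -0.0, -1.0]]
wrist_force: [-0.1, -0.1, -1.0]
width: 0.76
gripper_force: 0.0
```

```bash
python3 - <<'E'
from h import *
s=monitor.sense(); print(s['tool_pos'],s['wrist_force'],s['width'],s['t'])
c,im=grab('scene','s4.png');c2,i2=grab('wrist','w4.png')
x,y=375,184
a=cv2.resize(im[y-50:y+50,x-65:x+35],(400,400),interpolation=cv2.INTER_CUBIC)
b=cv2.resize(i2[120:320,80:340],(390,300),interpolation=cv2.INTER_CUBIC)
cv2.imwrite('pics/c4.png',np.hstack([a,np.vstack([b,np.zeros((100,390,3),np.uint8)])])[:,:,::-1])
print('handle pred',proj(c2,(557.5,188.7,123)),'handle ends',[proj(c2,(557.5-45*k*.1487,188.7+45*k*.989,123)).round(1) for k in(-1,1)])
E
```

```text
[641.09412047 201.96762367 189.92113894] [-0.1038716  -0.1189291  -0.97244538] 0.7601078609948134 12.85
handle pred [153.50155142 240.82002309] handle ends [array([161.9, 298.8]), array([143.8, 174. ])]
```

View pics/c4.png

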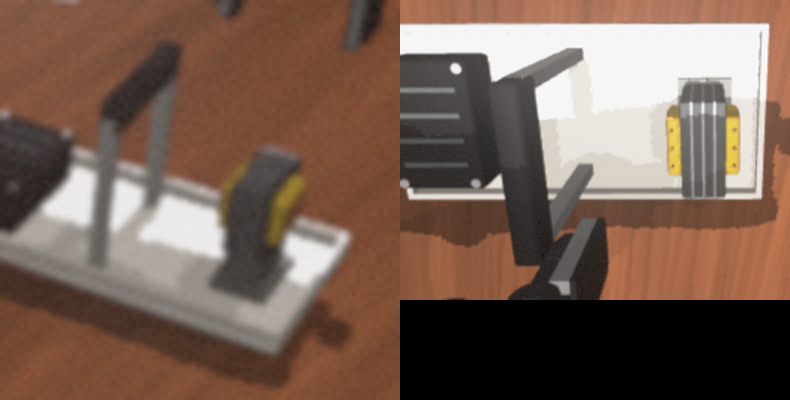

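The transformer stands upright on the rest after release, and the handle bar is visible in the wrist view. I'll move over the handle.

Request:
arm_command:
  moves:
    - [[-8, -1, 0, 0, 0, 0, 76], [-22, -3, 0, 0, 0, 0, 76], [-40, -6, 0, 0, 0, 0, 76], [-58, -9, 0, 0, 0, 0, 76], [-72, -11, 0, 0, 0, 0, 76], [-80, -12.5, 0, 0, 0, 0, 76], [-83.5, -13.2, 0, 0, 0, 0, 76], [-83.5, -13.2, 0, 0, 0, 0, 76], [-83.5, -13.2, 0, 0, 0, 0, 76], [-83.5, -13.2, 0, 0, 0, 0, 76]]

```text
t: 14.2
tool_pos: [558.0, 188.8, 190.0]
eef_rot: [[-0.149, 0.989, 0.0], [0.989, 0.149, -0.0], [-0.0, 0.0, -1.0]]
wrist_force: [0.8, -0.5, -0.3]
width: 0.761
gripper_force: 0.0
```

```bash
python3 - <<'E'
from h import *
s=monitor.sense(); print(s['tool_pos'],s['wrist_force'],s['width'],s['t'])
c2,i2=grab('wrist','w5.png')
a=np.radians(8.55); A=np.array([[np.cos(a),-np.sin(a)],[np.sin(a),np.cos(a)]])
for q in((-7,45),(7,45),(-7,-45),(7,-45)): print(q,proj(c2,[*(np.array([557.5,188.7])+A@q),123]).round(1))
g=i2.mean(2).astype(int)
for r in(200,240,280): print(r,[(k,int(g[r,k])) for k in range(256,312,2)])
b=cv2.resize(i2[120:400,100:460],(720,560),interpolation=cv2.INTER_CUBIC); cv2.imwrite('pics/c5.png',b[:,:,::-1])
E
```

```text
[557.95762483 188.77240907 189.97857856] [ 0.78612634 -0.54534199 -0.2544038 ] 0.7605576896151186 14.2
(-7, 45) [268.1 172.8]
(7, 45) [290.7 172.8]
(-7, -45) [269.8 297.6]
(7, -45) [289.4 297.6]
200 [(256, 171), (258, 170), (260, 170), (262, 171), (264, 169), (266, 193), (268, 192), (270, 180), (272, 71), (274, 67), (276, 71), (278, 73), (280, 73), (282, 72), (284, 72), (286, 71), (288, 72), (290, 65), (292, 104), (294, 192), (296, 192), (298, 192), (300, 196), (302, 193), (304, 193), (306, 193), (308, 193), (310, 191)]
240 [(256, 169), (258, 168), (260, 170), (262, 166), (264, 166), (266, 167), (268, 167), (270, 162), (272, 70), (274, 47), (276, 50), (278, 52), (280, 51), (282, 52), (284, 55), (286, 52), (288, 50), (290, 48), (292, 111), (294, 190), (296, 190), (298, 190), (300, 189), (302, 192), (304, 191), (306, 192), (308, 191), (310, 187)]
280 [(256, 95), (258, 94), (260, 90), (262, 86), (264, 90), (266, 87), (268, 93), (270, 94), (272, 64), (274, 42), (276, 35), (278, 37), (280, 43), (282, 40), (284, 38), (286, 35), (288, 37), (290, 41), (292, 83), (294, 99), (296, 103), (298, 100), (300, 98), (302, 95), (304, 96), (306, 91), (308, 92), (310, 100)]
```

View pics/c5.png

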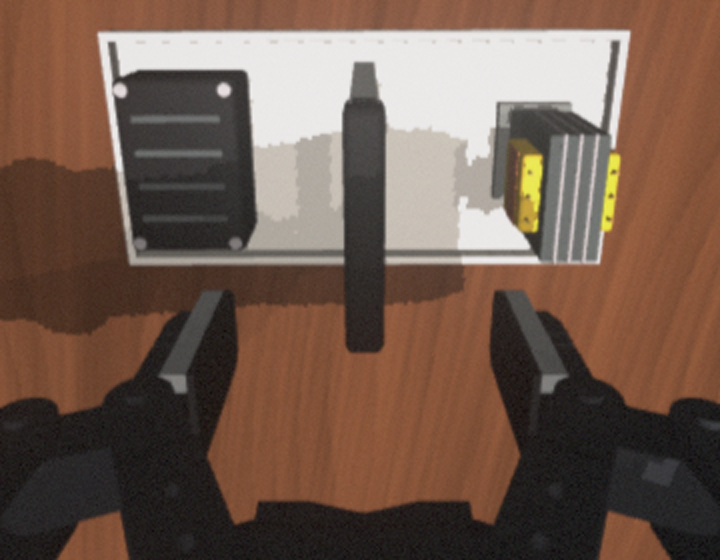

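The bar is centred between the fingers at columns 271–292, and its rows match to about 1 mm. I'll descend and grip.

Request:
arm_command:
  moves:
    - [[0, 0.7, -10, 0, 0, 0, 76], [0, 0.7, -25, 0, 0, 0, 76], [0, 0.7, -42, 0, 0, 0, 70], [0, 0.7, -57, 0, 0, 0, 60], [0, 0.7, -68, 0, 0, 0, 50], [0, 0.7, -73, 0, 0, 0, 40], [0, 0.7, -75, 0, 0, 0, 35], [0, 0.7, -75, 0, 0, 0, 30], [0, 0.7, -75, 0, 0, 0, 25], [0, 0.7, -75, 0, 0, 0, 22]]
  squeeze: 30

```text
t: 15.5
tool_pos: [557.8, 189.6, 115.4]
eef_rot: [[-0.15, 0.989, 0.001], [0.989, 0.15, 0.0], [0.0, 0.001, -1.0]]
wrist_force: [-0.5, -0.2, -0.1]
width: 0.217
gripper_force: 0.0
```

Request:
arm_command:
  moves:
    - [[0, 0, 0, 0, 0, 0, 20], [0, 0, 0, 0, 0, 0, 18], [0, 0, 0, 0, 0, 0, 16], [0, 0, 0, 0, 0, 0, 14], [0, 0, 0, 0, 0, 0, 12], [0, 0, 0, 0, 0, 0, 8], [0, 0, 0, 0, 0, 0, 4], [0, 0, 0, 0, 0, 0, 0], [0, 0, 0, 0, 0, 0, 0], [0, 0, 0, 0, 0, 0, 0]]

```text
t: 16.75
tool_pos: [558.0, 189.5, 115.3]
eef_rot: [[-0.15, 0.989, 0.001], [0.989, 0.15, 0.0], [0.0, 0.001, -1.0]]
wrist_force: [2.0, 0.0, 3.5]
width: 0.161
gripper_force: 30.5
```

Request:
arm_command:
  moves:
    - [[0, 0, 0, 0, 0, 0, 0], [0, 0, 0, 0, 0, 0, 0], [0, 0, 0, 0, 0, 0, 0], [0, 0, 0, 0, 0, 0, 0], [0, 0, 0.5, 0, 0, 0, 0], [0, 0, 1, 0, 0, 0, 0], [0, 0, 1.6, 0, 0, 0, 0], [0, 0, 2.4, 0, 0, 0, 0], [0, 0, 3.4, 0, 0, 0, 0], [0, 0, 4.5, 0, 0, 0, 0]]
  squeeze: 100

```text
t: 18.0
tool_pos: [557.2, 189.4, 119.3]
eef_rot: [[-0.15, 0.989, -0.001], [0.989, 0.15, -0.0], [-0.0, -0.001, -1.0]]
wrist_force: [0.4, -0.8, -6.8]
width: 0.147
gripper_force: 97.4
```

```bash
python3 - <<'E'
from h import *
s=monitor.sense(); print(s['tool_pos'],s['wrist_force'],s['wrist_torque'],s['width'],s['gripper_force'],s['t'])
E
```

```text
[557.15031081 189.36672471 119.27487225] [ 0.41282711 -0.82087588 -6.8355802 ] [-0.00863013  0.07580828  0.02778029] 0.1470347586243151 97.39478945732117 18.0
```

Request:
arm_command:
  moves:
    - [[0, 0, 1.5, 0, 0, 0, 0], [0, 0, 3.5, 0, 0, 0, 0], [0, 0, 6, 0, 0, 0, 0], [0, 0, 9, 0, 0, 0, 0], [0, 0, 12.5, 0, 0, 0, 0], [0, 0, 16.5, 0, 0, 0, 0], [0, 0, 21, 0, 0, 0, 0], [0, 0, 26, 0, 0, 0, 0], [0, 0, 31, 0, 0, 0, 0], [0, 0, 36, 0, 0, 0, 0]]

```text
t: 19.25
tool_pos: [557.7, 189.5, 155.9]
eef_rot: [[-0.15, 0.989, 0.0], [0.989, 0.15, 0.0], [0.0, 0.0, -1.0]]
wrist_force: [0.5, -0.2, -7.1]
width: 0.146
gripper_force: 97.4
```

```bash
python3 - <<'E'
from h import *
s=monitor.sense(); print(s['tool_pos'],s['wrist_force'],s['wrist_torque'],s['width'],s['gripper_force'],s['t'])
c2,i2=grab('wrist','w6.png');c,im=grab('scene','s6.png')
b=np.hstack([cv2.resize(im[90:240,260:430],(400,353),interpolation=cv2.INTER_CUBIC),cv2.resize(i2[100:380,100:410],(390,353),interpolation=cv2.INTER_CUBIC)]); cv2.imwrite('pics/c6.png',b[:,:,::-1])
E
```

```text
[557.66346004 189.4562419  155.9365722 ] [ 0.52701329 -0.20150746 -7.06270896] [-0.00829436  0.02951407  0.0393353 ] 0.1457760019442914 97.40548610687256 19.25
```

View pics/c6.png

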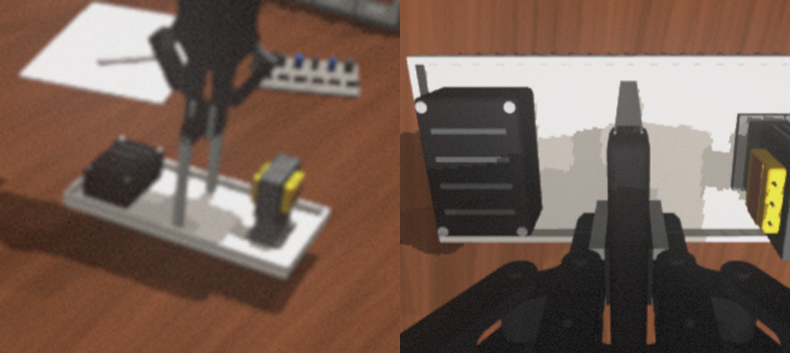

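The tray is about 40 mm up and level, with the transformer upright on its rest. I'll lift the rest of the way and hold.

Request:
arm_command:
  moves:
    - [[0, 0, 2, 0, 0, 0, 0], [0, 0, 6, 0, 0, 0, 0], [0, 0, 12, 0, 0, 0, 0], [0, 0, 20, 0, 0, 0, 0], [0, 0, 29, 0, 0, 0, 0], [0, 0, 39, 0, 0, 0, 0], [0, 0, 49, 0, 0, 0, 0], [0, 0, 58, 0, 0, 0, 0], [0, 0, 65, 0, 0, 0, 0], [0, 0, 70, 0, 0, 0, 0]]

```text
t: 20.6
tool_pos: [557.7, 189.5, 226.0]
eef_rot: [[-0.15, 0.989, 0.0], [0.989, 0.15, 0.0], [0.0, 0.0, -1.0]]
wrist_force: [-0.1, 0.8, -6.6]
width: 0.143
gripper_force: 97.5
```

Request:
arm_command:
  moves:
    - [[0, 0, 4, 0, 0, 0, 0], [0, 0, 7, 0, 0, 0, 0], [0, 0, 9, 0, 0, 0, 0], [0, 0, 10, 0, 0, 0, 0], [0, 0, 10, 0, 0, 0, 0], [0, 0, 10, 0, 0, 0, 0], [0, 0, 10, 0, 0, 0, 0], [0, 0, 10, 0, 0, 0, 0], [0, 0, 10, 0, 0, 0, 0], [0, 0, 10, 0, 0, 0, 0]]

```text
t: 21.85
tool_pos: [557.7, 189.4, 235.6]
eef_rot: [[-0.15, 0.989, -0.0], [0.989, 0.15, -0.0], [-0.0, -0.0, -1.0]]
wrist_force: [-0.3, 0.3, -7.4]
width: 0.143
gripper_force: 97.5
```

```bash
python3 - <<'E'
from h import *
s=monitor.sense(); print(s['tool_pos'],s['wrist_force'],s['wrist_torque'],s['width'],s['gripper_force'],s['t'],np.abs(s['dq']).max())
c,im=grab('scene','s7.png'); cv2.imwrite('pics/c7.png',cv2.resize(im[40:240,240:440],(600,600),interpolation=cv2.INTER_CUBIC)[:,:,::-1])
# predicted rim corners if level: top of rim at 16+120
a=np.radians(8.55); A=np.array([[np.cos(a),-np.sin(a)],[np.sin(a),np.cos(a)]])
for q in((125,60),(125,-60),(-125,-60),(-125,60)):
    p=proj(c,[*(np.array([557.3,189])+A@q),136.0]); print(((p-[240,40])*3).round(0))
E
```

```text
[557.67852651 189.4387299  235.56750811] [-0.26262968  0.25392267 -7.35057935] [0.03634038 0.11323783 0.03158756] 0.14316054316708104 97.50348687171936 21.85 0.07876727590765487
[498. 330.]
[442. 400.]
[141. 309.]
[213. 253.]
```

View pics/c7.png

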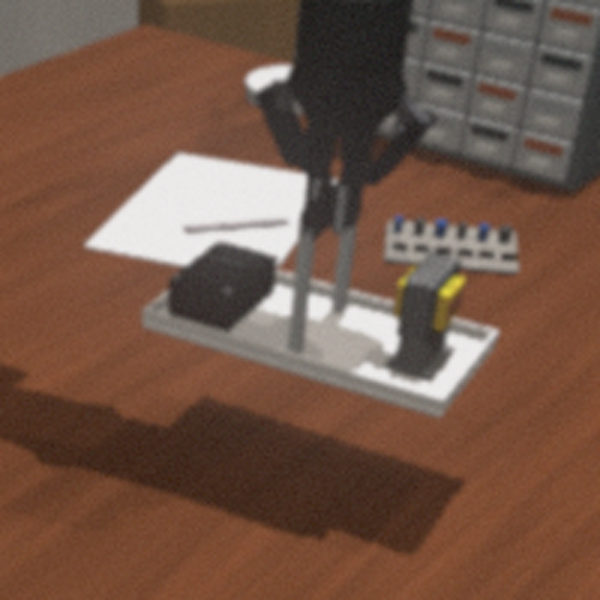

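The tray's rim corners at about (498,330), (442,400) and (143,310) match the predictions for a level tray 120 mm up. The transformer is upright on its rest.

```bash
python3 -c "
from plant import finish_job; print(finish_job())"
```

```text
the job is handed in; nothing more can be done
None
```

The larger transformer stands upright on the rest, and the arm is holding the tray by its handle, level and still, about 12 cm above the bench; I handed the job in at about 22 s.

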